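Post a packing block through a self-closing flap

ROBOT

A 7-joint arm with a two-finger parallel gripper is mounted at the origin on a cart in front of the work surface, level with it; the furniture and walls round the work are solid. World frame = base frame: x ahead of the robot, y to its left, z up, the work surface at z = 0. Lengths are in mm, angles in rad, forces in N, time in s.
With the tool pointing down it reaches from about 400 to 875 mm from the base axis. Payload 4.4 kg.
Tool frame: the origin (TCP) lies at the very end of the fingers, on their centre line; the grasp point (between the pads) lies 19 mm behind it; z points along the fingers, y is the line along which they close (so a half turn about z gives the same grasp; the last joint's range is limited). The gripper opens to 85 mm and grips with 20 to 120 N. Pads are 22 mm wide; open, the fingers measure 114 mm over their backs; the gripper's body (76 mm by 85 mm) begins 54 mm behind the grasp point. The pads swing forward as they close: fully open they stand 13 mm farther back than shut.
Start: joints at [-1.245, 0.628, 0.038, 1.517, -0.027, 0.996, -0.02], TCP at [248.182, 600.769, 231.313] pointing down, gripper open.
Joint ranges: [-3.06, 3.06], [-0.37, 2.12], [-1.25, 1.32], [0.18, 2.47], [-1.1, 4.24], [0.23, 1.98], [-2.94, 2.94]. Speed limits (rad/s): [2.57, 2.57, 3.14, 3.14, 3.14, 3.14, 3.14].

INTERFACE

Orientations are given as [roll, pitch, yaw] about the fixed x, y, z axes, in that order (R = Rz(yaw) Ry(pitch) Rx(roll)).
In Python, from cell import read_state, get_image, camera_info, finish_job gives the robot as it stands.
- The arm moves only by the tool play_rows, never from a script. Its argument "deltas" is one flat list of numbers, 7 for each row, row after row: the shift along the tool's x, y, z in mm, then the turn, a rotation vector about the tool's x, y, z in rad, then the opening, from 0 (shut) to 1 (fully open). In form: [dx, dy, dz, ax, ay, az, grip, dx, dy, dz, ax, ay, az, grip, ...]. A call has 1 to 10 rows; each row is the pose to reach, as a shift and turn from the pose commanded when the call began, along the tool's axes at that moment; what a row does not reach only later rows make up. A row lasts 1/8 s, in which the tool goes at most 62.5 mm and 10.7 degrees, less where a joint would pass 70% of its speed; a pose out of reach is approached as far as the arm can. A call with a gripper value outside its range is refused whole. The fingers move at their own pace and stop on an object; the grip force is fixed at half the most. Time passes only in rows, so rows that repeat a pose let the fingers close. It gives the time, the measured TCP pose, the force, the opening and the grip force at its end, in the units of the state.
- read_state(): the state, without advancing time (a new reading comes with each control period).
- get_image(name): name is "scene" or "side" or "wrist"; returns the picture (420x560x3 uint8, red, green, blue); there is no depth.
- camera_info(name): a dict with "fx", "fy", "cx", "cy" (pixels), "T" (4x4, takes a point from camera to world coordinates). Camera axes: x right, y down, z forward; pixel columns grow to the right and rows downward; lengths in mm; the calibration is good to about 2 mm. A picture is of the moment at which its call begins: read the wrist's pose just before it. camera_info takes no time and is no camera call; for the wrist camera it gives the pose at the moment of the call.
- finish_job(): hands the job in; it is judged then, once.
The state is a dict: "clock": time; "qpos": joint angles; "qd": joint speeds; "tau": joint torques, N m; "eef_pos": TCP position; "tool_rot": TCP orientation; "force": force on the tool from outside, world axes, zero at the start; "torque": the same for the moment, N m; "width": finger opening in mm; "gripper_force": force on a finger pad.
Only numpy, scipy, OpenCV 4.12 (cv2) and the standard library are available. Lean on these libraries where they do the work, as an engineer would, in place of code of your own. Each camera call takes 0.05 s, during which the arm holds its last target. There are 200 camera calls.

TASK

Post the small wooden block into the open wooden box at the end of the chute: push the orange self-closing flap well open with one finger, and while that finger holds it open, push the block along the chute and through the opening with the other finger, so that it drops into the box. Then take the hand away and let the flap swing fully shut. Do not grasp or lift the block, and leave the other things on the bench as they stand.

Things in the scene. Friction and masses are not known exactly. Their poses are not given: they have to be found in the camera images.
- chute: fixed grey chute. Origin on the bench, midway across, below the deck's end edge; x = the way the block travels (block, flap, box), y left of that, z up. Metal deck 95 mm up, from x -145 to 0 mm, 116 mm wide between 14 mm kerbs. At x = 4 mm two 12 mm posts at y = +64 and -64, tops 41 mm above the deck, nothing over the opening. Past x = 0 there is no deck: things drop into the box
- chute_edge (a point): middle of the end edge of the chute's deck, at the height of the deck's top; axes as the chute's
- flap (a joint): orange 3 mm flap closing the chute's end. Upright hinge at chute x 4, y +55 mm; it reaches 108 mm across to y -53 and stands 3 to 37 mm above the deck. 0 = shut, straight across; it swings only outward over the box (free edge toward chute +x), to 1.6 rad. A spring always closes it: 0.056 N m when shut plus 0.08 N m per rad (1 N at mid-width to start)
- flap_edge (a point): middle of the flap's free edge (black rubber strip), 108 mm from the hinge, 20 mm above the deck
- block_center (a point): centre of the small weathered wooden block lying flat on the deck: 40 mm (its x, about along the chute) by 60 mm (its y, across the chute) by 20 mm high, about 0.04 kg. It starts 90 to 115 mm before the deck's edge, within 16 mm of the middle line, turned by up to 0.25 rad
- box_floor (a point): middle of the inner floor of the open wooden box fixed behind the chute, axes as the chute's: 160 mm along x, 110 mm along y, walls 6 mm; the floor lies 10 mm above the bench, the rim 59 mm, 36 mm below the deck. The flap swings above it
- grease_tin: tin with a blue lid, 68 mm across, 56 mm high, on the bench; bystander, origin at the centre of its underside
- washer_jar: jar with a red lid, 60 mm across, 78 mm high, on the bench; bystander, origin at the centre of its underside
- tape_measure: yellow tape measure 32 x 77 x 68 mm on the bench; bystander, origin at the centre of its underside
- hex_bolt: steel bolt standing on its head, 61 mm high, on the bench; bystander, origin at the centre of its underside
Things that resemble listed ones, but are neither listed nor needed, are in the scene too. What is shaped like the part that bears block_center but turquoise is not meant.

How it is judged:
By the outcome, as a careful person would: the job done as asked, in the order asked, and still so for the second after the job is handed in, with the robot touching nothing.
It also fails if it takes over 38 s, if anything falls off the work surface, if the arm or the gripper's body presses on something with over 40 N, if the wrist force passes 120 N, or if a joint passes its speed limit or range.

## Working session

There is one attempt and no reset: what is moved stays moved. The work goes in short steps, Python scripts to look and compute and a tool call to move; the robot and the scene stay as the last step left them, time stands still between calls to the robot, and variables do not carry over. Pictures are saved under pics/ and viewed, at most 10 in all, crops included, and the job is handed in when it is done.

Besides the shell and the picture viewer there is one more tool, called as name(argument=value, ...) on one line, values as JSON. play_rows: Moves the arm, as the interface text tells. Its arguments: {"type":"object","properties":{"deltas":{"type":"array"}},"required":["deltas"]}

```bash
mkdir -p pics; ls; python3 - <<'E'
from cell import *
import cv2
s=read_state();print(s)
for n in("scene","side"):
    cv2.imwrite(f"pics/{n}0.png",get_image(n)[:,:,::-1]);c=camera_info(n);print(n,c)
E
```

```text
pics
{'clock': 0.0, 'qpos': array([-1.24479361,  0.62935998,  0.03842391,  1.51839098, -0.02700557,
        0.99631852, -0.01997922]), 'qd': array([ 4.77628975e-04, -1.57027373e-03,  1.80390107e-04,  7.75933881e-04,
        4.74151023e-05,  3.49505954e-04,  6.27074367e-05]), 'tau': array([-4.25299513e-04, -5.63410413e+01,  1.22638777e+00, -1.93446350e+01,
        1.11090794e-02,  1.03293755e-02,  6.39517282e-06]), 'eef_pos': array([247.92155812, 600.16184181, 230.3724564 ]), 'tool_rot': array([-3.13963326e+00,  1.19520450e-05,  2.74982177e+00]), 'force': array([-0.28421056,  0.06121816, -0.62543639]), 'torque': array([-0.00741279,  0.00464841,  0.02397718]), 'gripper_force': 0.0, 'width': 85.31263104725373}
scene {'fx': 391.6093025278367, 'fy': 391.6093025278367, 'cx': 281.8616697732829, 'cy': 207.2733240436692, 'T': array([[ 8.02314740e-01, -2.05637186e-01,  5.60360959e-01,
         1.21476912e+02],
       [-5.96792459e-01, -2.94273065e-01,  7.46486519e-01,
        -9.50174583e+02],
       [ 1.13937493e-02, -9.33336333e-01, -3.58822340e-01,
         4.26672751e+02],
       [ 0.00000000e+00,  0.00000000e+00,  0.00000000e+00,
         1.00000000e+00]])}
side {'fx': 501.66053818225794, 'fy': 501.66053818225794, 'cx': 285.50308399520577, 'cy': 213.50028810618147, 'T': array([[-9.59205919e-01, -1.41611158e-01,  2.44684051e-01,
         3.55127664e+02],
       [-2.82680937e-01,  4.92478441e-01, -8.23138186e-01,
         5.00096939e+02],
       [-3.93606867e-03, -8.58726537e-01, -5.12419011e-01,
         6.13235127e+02],
       [ 0.00000000e+00,  0.00000000e+00,  0.00000000e+00,
         1.00000000e+00]])}
```

View pics/scene0.png

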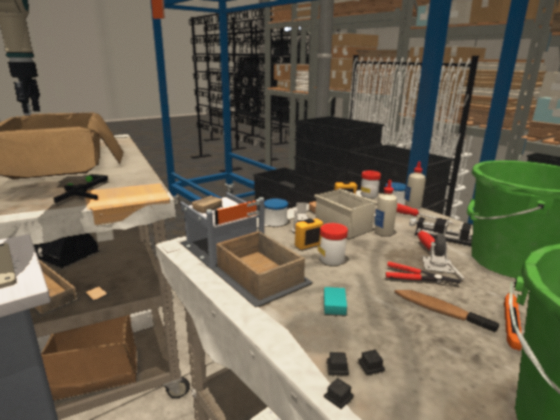

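View pics/side0.png

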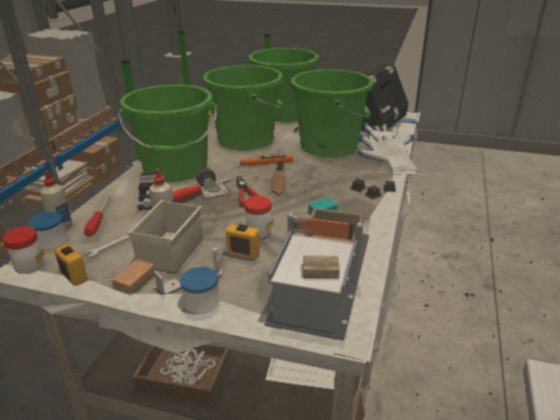

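The scene view shows the chute at about (222,225), with the orange flap at (237,211) and the box at (262,262). In the side view the block is at (320,266), the flap at (325,228), and the deck's near corners are around (275,258) and (345,262). Next I'll enlarge both.

```bash
python3 - <<'E'
import cv2,numpy as np
a=cv2.imread("pics/side0.png")[200:335,250:390];b=cv2.imread("pics/scene0.png")[180:305,175:315]
a=cv2.resize(a,None,fx=5.7,fy=4.4,interpolation=2) if 0 else cv2.resize(a,(560,540),interpolation=2)
cv2.imwrite("pics/a.png",a);cv2.imwrite("pics/b.png",cv2.resize(b,(560,500),interpolation=2))
E
```

```text
(no output)
```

View pics/a.png

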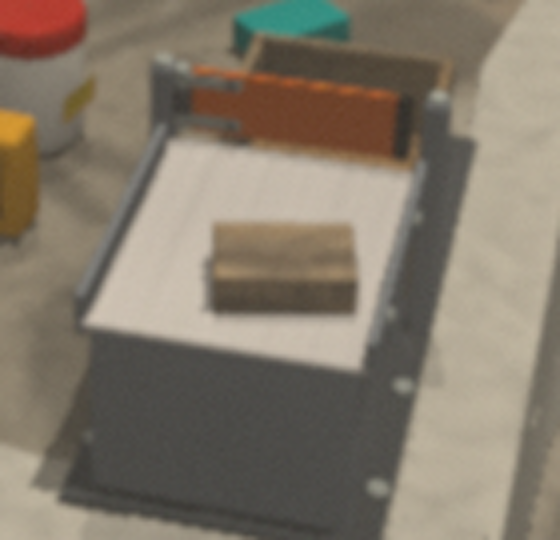

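View pics/b.png

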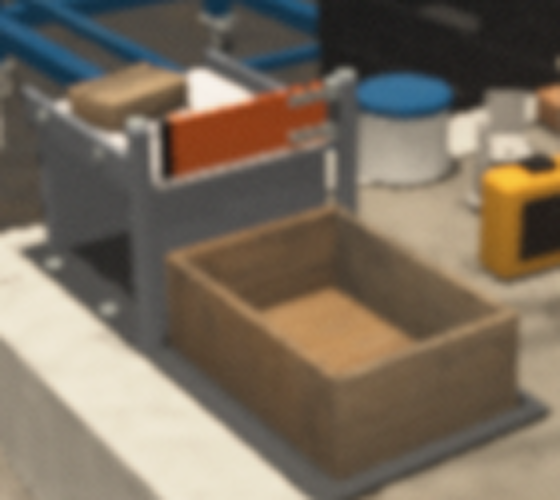

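Side crop (4x, offset 250,200):
- The deck quad has corners (175,138), (415,163), (362,370) and (85,325).
- The block's top has corners (213,225), (350,225), (356,277) and (210,277).
- The post tops are at (165,62) and (438,100).
- The flap's hinge is on the left and its black free edge is at (403,125).

Scene crop (4x, offset 175,180): the post tops are at (140,122) and (341,75).

```bash
cat > h.py <<'E'
import numpy as np
from cell import *
def ray(n,p,z):
    c=camera_info(n);T=c["T"]
    d=T[:3,:3]@[(p[0]-c["cx"])/c["fx"],(p[1]-c["cy"])/c["fy"],1]
    return T[:3,3]+d*(z-T[2,3])/d[2]
E
python3 - <<'E'
from h import *
np.set_printoptions(precision=1,suppress=True)
S=lambda x,y,z:ray("side",(250+x/4-.4,200+y/4-.4),z)
C=lambda x,y,z:ray("scene",(175+x/4-.4,180+y/4-.4),z)
for k,l,z in(("deck",[(175,138),(415,163),(362,370),(85,325)],95),("blk",[(213,225),(350,225),(356,277),(210,277)],115),("blkbot",[(213,310),(356,312)],95),("post",[(165,62),(438,100)],136)):
    P=[S(*q,z) for q in l];print(k,*P,[np.linalg.norm(P[i]-P[i-1]) for i in range(len(P))],np.mean(P,0))
P=[C(140,122,136),C(341,75,136)];print("scene post",*P,np.linalg.norm(P[1]-P[0]))
P=[C(168,255,59),C(340,380,59),C(518,315,59),C(335,208,59)];print("box rim",*P)
E
```

```text
deck [ 566.9 -263.7   95. ] [ 454.7 -274.1   95. ] [ 449.7 -121.7   95. ] [ 564.6 -118.2   95. ] [np.float64(145.56946351256158), np.float64(112.72323228513851), np.float64(152.54344179911485), np.float64(114.99615443564977)] [ 509.  -194.4   95. ]
blk [ 525.1 -173.8  115. ] [ 469.3 -189.9  115. ] [ 459.7 -154.9  115. ] [ 517.  -138.3  115. ] [np.float64(36.40787668307684), np.float64(58.10358068998105), np.float64(36.33405724033149), np.float64(59.65252574768298)] [ 492.8 -164.2  115. ]
blkbot [ 516.5 -142.4   95. ] [ 459.2 -157.6   95. ] [np.float64(59.291825149154555), np.float64(59.291825149154555)] [ 487.9 -150.    95. ]
post [ 571.9 -263.7  136. ] [ 445.6 -265.7  136. ] [np.float64(126.33119537398943), np.float64(126.33119537398943)] [ 508.7 -264.7  136. ]
scene post [ 446.3 -274.6  136. ] [ 568.4 -274.   136. ] 122.0877531680512
box rim [ 457.1 -276.2   59. ] [ 460.5 -434.1   59. ] [ 565.1 -433.6   59. ] [ 561.3 -277.3   59. ]
```

```bash
cat >> h.py <<'E'
from scipy.spatial.transform import Rotation as Ro
O=np.array([509.5,-266.]);ex=np.array([.022,-1]);ey=np.array([1,.022])
def w(x,y,z): return [*(O+x*ex+y*ey),z]
def delta(p,yaw,s=None):
    s=s or read_state();R=Ro.from_euler("xyz",s["tool_rot"])
    t=Ro.from_euler("xyz",[np.pi,0,yaw])
    return np.round(R.inv().apply(np.array(p)-s["eef_pos"]),1),np.round((R.inv()*t).as_rotvec(),3)
E
python3 -c "
from h import *
print(w(-86,-2.3,250))
print(delta([430,250,290],1.2));print(delta(w(-86,-2.3,250),.302))"
```

```text
[np.float64(505.308), np.float64(-180.0506), 250]
(array([-302. , -254.3,  -59.1]), array([-1.00e-03,  1.00e-03,  1.55e+00]))
(array([-535.8, -623. ,  -18.5]), array([-1.000e-03,  2.000e-03,  2.448e+00]))
```

play_rows(deltas=[-302, -254, -59, 0, 0, 1.55, 1, -302, -254, -59, 0, 0, 1.55, 1, -302, -254, -59, 0, 0, 1.55, 1, -302, -254, -59, 0, 0, 1.55, 1, -302, -254, -59, 0, 0, 1.55, 1, -302, -254, -59, 0, 0, 1.55, 1, -302, -254, -59, 0, 0, 1.55, 1, -302, -254, -59, 0, 0, 1.55, 1, -302, -254, -59, 0, 0, 1.55, 1, -302, -254, -59, 0, 0, 1.55, 1])

```text
clock: 1.35
eef_pos: [430.0, 250.6, 290.0]
tool_rot: [-3.141, 0.001, 1.2]
force: [0.9, 0.5, 0.5]
width: 85.5
gripper_force: 0.0
```

```bash
python3 -c "
from h import *
s=read_state();print(s['eef_pos'],s['tool_rot'],s['qpos'].round(2),s['width']);print(delta(w(-86,-2.3,250),.302))"
```

```text
[430.03397049 250.61400439 290.01900086] [-3.14120152e+00  6.45749922e-04  1.20043197e+00] [-0.95  0.37  0.51  1.86 -0.22  0.96 -0.72] 85.46033950307705
(array([-374.2,  226.1,   40.2]), array([-0.   ,  0.001,  0.898]))
```

play_rows(deltas=[-374, 226, 40, 0, 0, 0.9, 1, -374, 226, 40, 0, 0, 0.9, 1, -374, 226, 40, 0, 0, 0.9, 1, -374, 226, 40, 0, 0, 0.9, 1, -374, 226, 40, 0, 0, 0.9, 1, -374, 226, 40, 0, 0, 0.9, 1, -374, 226, 40, 0, 0, 0.9, 1, -374, 226, 40, 0, 0, 0.9, 1, -374, 226, 40, 0, 0, 0.9, 1, -374, 226, 40, 0, 0, 0.9, 1])

```text
clock: 2.6
eef_pos: [505.5, -177.7, 250.1]
tool_rot: [-3.14, -0.0, 0.303]
force: [-0.4, -0.2, -0.1]
width: 85.3
gripper_force: 0.0
```

```bash
python3 - <<'E'
from h import *
import cv2
s=read_state();print(s['eef_pos'],s['tool_rot'],s['qpos'].round(2),s['force'])
c=camera_info("wrist");print(c)
cv2.imwrite("pics/w1.png",get_image("wrist")[:,:,::-1])
E
```

```text
[ 505.49802484 -177.667045    250.11119942] [-3.14011364e+00 -6.89946352e-06  3.03050189e-01] [-0.18  0.53  0.72  1.83 -0.42  0.95 -0.55] [-0.39369526 -0.18913112 -0.11312695]
{'fx': 359.9461244946584, 'fy': 359.9461244946584, 'cx': 285.7811339606275, 'cy': 208.7264616261452, 'T': array([[ 2.97674899e-01, -9.14868707e-01, -2.72772622e-01,
         5.75073754e+02],
       [-9.54667087e-01, -2.85456467e-01, -8.44118399e-02,
        -1.56161876e+02],
       [-6.38958063e-04,  2.85534330e-01, -9.58368269e-01,
         3.93233350e+02],
       [ 0.00000000e+00,  0.00000000e+00,  0.00000000e+00,
         1.00000000e+00]])}
```

View pics/w1.png

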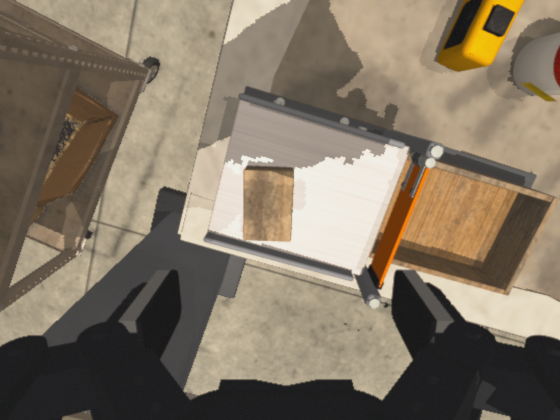

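The wrist view shows:
- block top corners (245,167), (294,168), (291,241) and (243,240)
- deck start edge from (239,104) to (208,234)
- post tops at (437,152) and (374,302)
- fingers at (160,310) and (415,310)

```bash
python3 - <<'E'
from h import *
np.set_printoptions(precision=1,suppress=True)
W=lambda p,z:ray("wrist",p,z)
B=[W(p,115) for p in[(245,167),(294,168),(291,241),(243,240)]]
print("blk",*B,np.mean(B,0),[np.linalg.norm(B[i]-B[i-1]) for i in range(4)])
e=(B[3]-B[0]+B[2]-B[1]);print("yaw of y axis",np.arctan2(-e[1],-e[0]))
P=[W((437,152),136),W((374,302),136)];print("posts",*P,np.linalg.norm(P[0]-P[1]),np.mean(P,0),np.arctan2(*(P[0]-P[1])[[1,0]]))
P=[W((239,104),95),W((208,234),95)];print("start",*P,np.mean(P,0))
P=[W(p,59) for p in[(553,198),(510,292)]];print("box far",*P,np.mean(P,0))
E
```

```text
blk [ 518.9 -140.3  115. ] [ 529.5 -177.   115. ] [ 470.6 -193.2  115. ] [ 459.6 -155.   115. ] [ 494.7 -166.3  115. ] [np.float64(61.0972374848834), np.float64(38.23319220488551), np.float64(61.12276020265271), np.float64(39.77473812183199)]
yaw of y axis 0.2556072010316472
posts [ 574.3 -269.2  136. ] [ 448.1 -270.4  136. ] 126.21342579000655 [ 511.2 -269.8  136. ] 0.009592479658799566
start [ 562.2 -121.    95. ] [ 447.6 -123.8   95. ] [ 504.9 -122.4   95. ]
box far [ 566.8 -427.5   59. ] [ 463.2 -435.4   59. ] [ 515.  -431.4   59. ]
```

```bash
sed -i 's/509.5,-266/510.,-266/' h.py; python3 -c "
from h import *
print(delta(w(-89,.7,125),.302));print(delta(w(-89,.7,103),.302))"
```

```text
(array([  3.2,   0.4, 125.2]), array([-0.001, -0.   ,  0.001]))
(array([  3.2,   0.5, 147.2]), array([-0.001, -0.   ,  0.001]))
```

play_rows(deltas=[3, 0.5, 50, 0, 0, 0, 1, 3, 0.5, 90, 0, 0, 0, 1, 3, 0.5, 115, 0, 0, 0, 1, 3, 0.5, 130, 0, 0, 0, 1, 3, 0.5, 138, 0, 0, 0, 1, 3, 0.5, 143, 0, 0, 0, 1, 3, 0.5, 147, 0, 0, 0, 1, 3, 0.5, 147, 0, 0, 0, 1])

```text
clock: 3.65
eef_pos: [508.5, -179.4, 103.5]
tool_rot: [3.141, -0.0, 0.3]
force: [0.1, 0.1, -0.4]
width: 85.4
gripper_force: 0.0
```

```bash
python3 - <<'E'
from h import *
import cv2
s=read_state();print(s['eef_pos'],s['force'])
a=get_image("side")[170:320,250:390];b=get_image("wrist")
a=cv2.resize(a,(392,420),interpolation=2)
im=np.hstack([a,cv2.resize(b[:, 80:480],(400,420))])
cv2.imwrite("pics/c2.png",im[:,:,::-1])
E
```

```text
[ 508.51127605 -179.42143831  103.50907204] [ 0.1385317   0.07139805 -0.44763099]
```

View pics/c2.png

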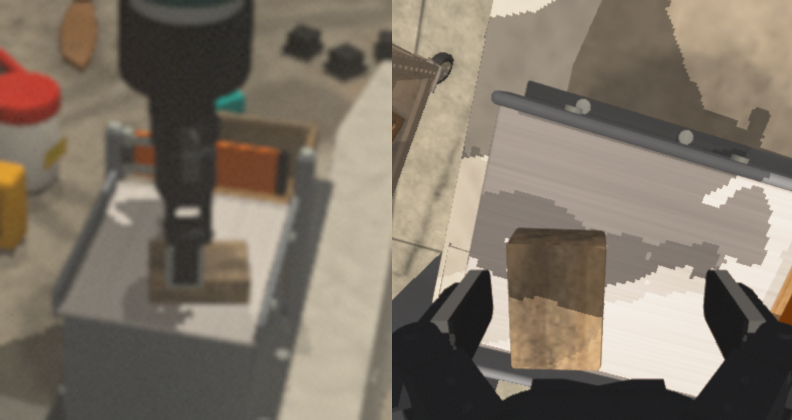

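The side half shows finger B's tip end at about (186,287) of the crop, just behind the block and a little left of its middle. The wrist half shows the fingers clear of the block on both sides.

```bash
python3 - <<'E'
from h import *
for px in[(170,285),(203,287),(186,286)]:
    p=(250+px[0]/2.8-.3,170+px[1]/2.8-.3)
    a,b=ray("side",p,90),ray("side",p,130)
    t=(-125-a[1])/(b[1]-a[1]);print((a+t*(b-a)).round(1))
print("expected B",w(-89-47.8,.7-13.7,0))
E
```

```text
[ 499.9 -125.   123. ]
[ 480.7 -125.   125.7]
[ 490.6 -125.   124.3]
expected B [np.float64(493.9904), np.float64(-129.486), 0]
```

play_rows(deltas=[0, 0, 4, 0, 0, 0, 1, 0, 0, 8, 0, 0, 0, 1, 0, 0, 11, 0, 0, 0, 1, 0, 0, 14, 0, 0, 0, 1, 0, 0, 14, 0, 0, 0, 1])

```text
clock: 4.38
eef_pos: [508.1, -179.3, 89.0]
tool_rot: [-3.141, 0.001, 0.3]
force: [-0.3, 0.6, -0.0]
width: 85.4
gripper_force: 0.0
```

play_rows(deltas=[0, 0, 2, 0, 0, 0, 1, 0, 0, 4, 0, 0, 0, 1, 0, 0, 4, 0, 0, 0, 1])

```text
clock: 4.75
eef_pos: [508.2, -179.3, 85.1]
tool_rot: [-3.141, 0.0, 0.3]
force: [0.8, -0.1, -0.3]
width: 85.1
gripper_force: 0.0
```

```bash
python3 - <<'E'
from h import *
import cv2
s=read_state();print(s['eef_pos'],s['force'])
a=get_image("side")[190:310,270:370]
cv2.imwrite("pics/c3.png",cv2.resize(a,(500,600),interpolation=2)[:,:,::-1])
E
```

```text
[ 508.21096365 -179.31314647   85.13377412] [ 0.76477679 -0.14995898 -0.33515786]
```

View pics/c3.png

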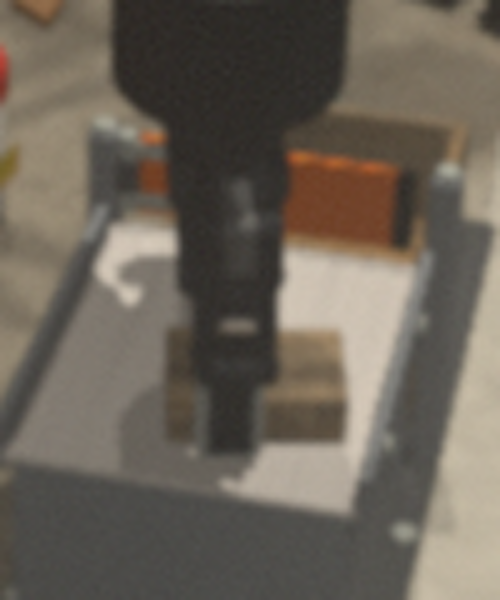

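```bash
python3 -c "
from h import *
s=read_state()
d=s['eef_pos'][:2]-O;print('chute pos',d@ex,d@ey)
for x,y in((-82,-3),(-20,-2),(20,3),(46,6)): print(x,y,*delta(w(x,y,85),.302))"
```

```text
chute pos -86.67059663484157 0.19708740097970656
-82 -3 [-4.3  3.6  0.2] [-0.     0.    -0.002]
-20 -2 [-20.4  63.5   0.2] [-0.     0.    -0.002]
20 3 [-26.5 103.3   0.2] [-0.     0.    -0.002]
46 6 [-30.8 129.2   0.2] [-0.     0.    -0.002]
```

play_rows(deltas=[-4, 3.5, 0, 0, 0, 0, 1, -6, 11, 0, 0, 0, 0, 1, -8, 19, 0, 0, 0, 0, 1, -10, 26, 0, 0, 0, 0, 1, -12, 34, 0, 0, 0, 0, 1, -14, 41, 0, 0, 0, 0, 1, -16, 48, 0, 0, 0, 0, 1, -18, 56, 0, 0, 0, 0, 1, -20, 63, 0, 0, 0, 0, 1, -20, 63, 0, 0, 0, 0, 1])

```text
clock: 6.05
eef_pos: [507.1, -246.6, 85.2]
tool_rot: [3.141, 0.001, 0.298]
force: [-1.5, 1.8, 0.1]
width: 85.7
gripper_force: 1.2
```

```bash
python3 - <<'E'
from h import *
import cv2
s=read_state();print(s['eef_pos'],s['force'])
d=s['eef_pos'][:2]-O;print('chute pos',d@ex,d@ey)
for x,y in((20,3),(46,6),(50,6)): print(x,y,*delta(w(x,y,85),.302))
a=get_image("side")[180:300,270:370];b=get_image("wrist")
a=cv2.resize(a,(350,420),interpolation=2)
cv2.imwrite("pics/c4.png",np.hstack([a,b[:,100:540]])[:,:,::-1])
E
```

```text
[ 507.13935405 -246.63838015   85.18759845] [-1.49936324  1.79358481  0.13404807]
chute pos -19.424554057272005 -2.434690309931268
20 3 [-5.5 39.4  0.2] [ 0.001  0.001 -0.004]
46 6 [-9.7 65.3  0.2] [ 0.001  0.001 -0.004]
50 6 [-10.8  69.1   0.2] [ 0.001  0.001 -0.004]
```

View pics/c4.png

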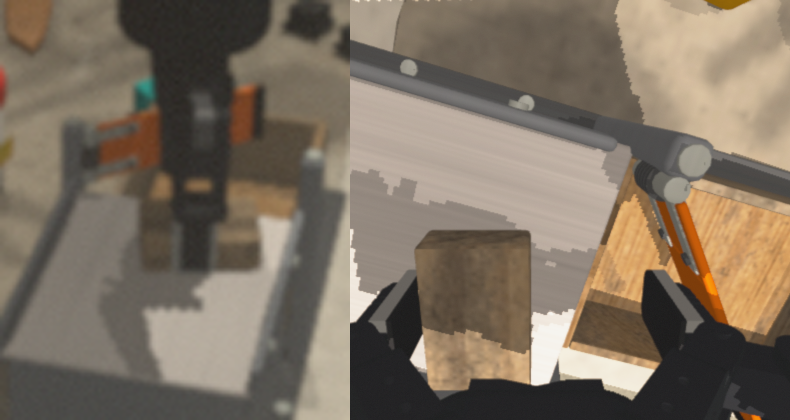

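The block is flat against the rear finger with its front close to the edge at about (535,320). The front finger is holding the flap roughly half open, from (680,190) to (720,320), so I'll carry on.

play_rows(deltas=[-1, 8, 0, 0, 0, 0, 1, -2, 16, 0, 0, 0, 0, 1, -3.5, 24, 0, 0, 0, 0, 1, -4.5, 32, 0, 0, 0, 0, 1, -6, 40, 0, 0, 0, 0, 1, -7, 48, 0, 0, 0, 0, 1, -8.5, 56, 0, 0, 0, 0, 1, -9.5, 63, 0, 0, 0, 0, 1, -10.5, 68, 0, 0, 0, 0, 1, -10.5, 68, 0, 0, 0, 0, 1])

```text
clock: 7.4
eef_pos: [518.4, -313.3, 85.3]
tool_rot: [-3.141, -0.001, 0.3]
force: [-1.7, 2.8, 0.7]
width: 86.0
gripper_force: 2.3
```

```bash
python3 - <<'E'
from h import *
import cv2
s=read_state();print(s['eef_pos'],s['force'])
d=s['eef_pos'][:2]-O;print('chute pos',d@ex,d@ey)
b=get_image("wrist");a=get_image("scene")[180:305,175:315]
a=cv2.resize(a,(390,348),interpolation=2);a=cv2.copyMakeBorder(a,0,72,0,0,0)
cv2.imwrite("pics/c5.png",np.hstack([a,b[:,130:530]])[:,:,::-1])
E
```

```text
[ 518.40800347 -313.34369177   85.3486784 ] [-1.68640727  2.84856127  0.74658601]
chute pos 47.52866784562974 7.366442250934966
```

View pics/c5.png

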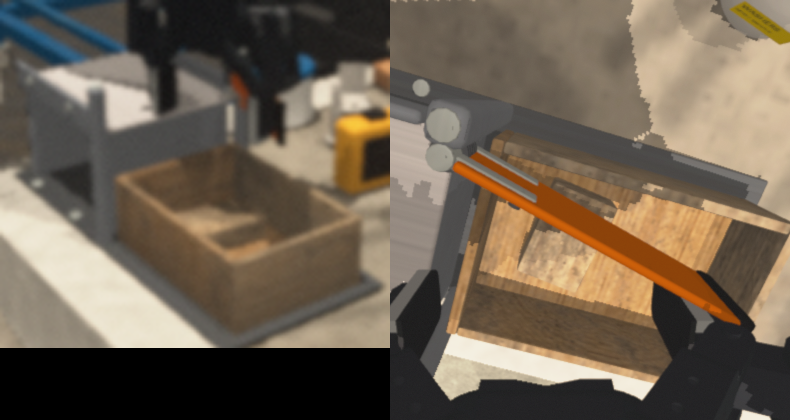

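The block lies in the box at about (560,240) in the wrist half, and the flap is held at about 75°. I'll back out along the chute so the flap closes gently, then lift.

play_rows(deltas=[2, -11, 0, 0, 0, 0, 1, 5, -22, 0, 0, 0, 0, 1, 7, -34, 0, 0, 0, 0, 1, 10, -46, 0, 0, 0, 0, 1, 13, -58, 0, 0, 0, 0, 1, 15, -70, 0, 0, 0, 0, 1, 18, -82, 0, 0, 0, 0, 1, 21, -94, 0, 0, 0, 0, 1, 24, -107, 0, 0, 0, 0, 1, 24, -107, 0, 0, 0, 0, 1])

```text
clock: 8.75
eef_pos: [510.0, -202.9, 85.4]
tool_rot: [3.142, -0.001, 0.302]
force: [0.7, -0.1, -0.7]
width: 85.4
gripper_force: 0.0
```

play_rows(deltas=[0, 0, -15, 0, 0, 0, 1, 0, 0, -50, 0, 0, 0, 1, 0, 0, -100, 0, 0, 0, 1, 0, 0, -150, 0, 0, 0, 1, 0, 0, -165, 0, 0, 0, 1, 0, 0, -165, 0, 0, 0, 1, 0, 0, -165, 0, 0, 0, 1, 0, 0, -165, 0, 0, 0, 1])

```text
clock: 9.75
eef_pos: [508.5, -203.9, 248.9]
tool_rot: [-3.14, 0.002, 0.3]
force: [0.7, 0.3, -0.1]
width: 85.2
gripper_force: 0.0
```

```bash
python3 - <<'E'
from h import *
import cv2
s=read_state();print(s['eef_pos'],s['force'],s['clock'])
b=get_image("wrist");a=get_image("scene")[180:305,175:315]
a=cv2.resize(a,(390,348),interpolation=2);a=cv2.copyMakeBorder(a,0,72,0,0,0)
cv2.imwrite("pics/c6.png",np.hstack([a,b[:,160:560]])[:,:,::-1])
E
```

```text
[ 508.45176107 -203.90514607  248.91260376] [ 0.72574001  0.32837243 -0.10394683] 9.75
```

View pics/c6.png

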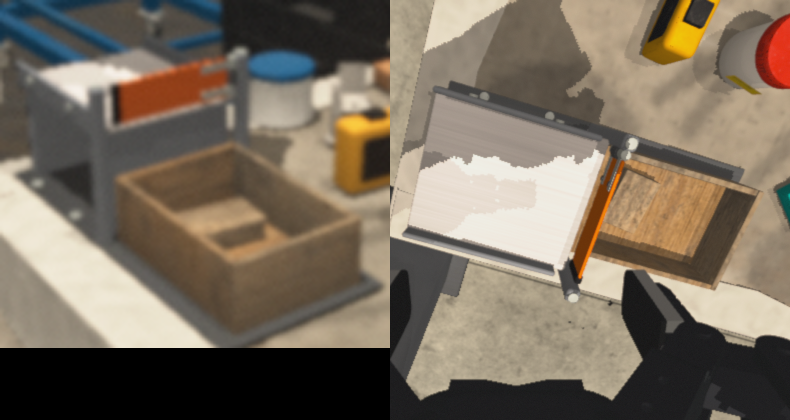

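The flap is fully shut, the block lies in the box at about (625,200) in the wrist half, and the hand is clear of everything.

```bash
python3 -c "
from cell import *
print(finish_job())"
```

```text
the job is handed in; nothing more can be done
None
```

The block is in the box, the flap is fully shut, the hand is clear of everything, and the job was handed in after about 10 s of robot time.

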